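# Try a keel chock in its plinth and rock it out again

### The arm

A 6-joint arm with a two-finger parallel gripper is mounted at the origin on a cart in front of the work surface, level with it; the furniture and walls round the work are solid. World frame = base frame: x ahead of the robot, y to its left, z up, the work surface at z = 0. Lengths are in mm, angles in rad, forces in N, time in s.
With the tool pointing down it reaches from about 350 to 875 mm from the base axis. Payload 4.2 kg.
Tool frame: the origin (TCP) lies midway between the tips of the shut fingers; the grasp point (between the pads) lies 19 mm behind it; z points along the fingers, y is the line along which they close (so a half turn about z gives the same grasp; the last joint's range is limited). The gripper opens to 87 mm and grips with 3 to 60 N. Pads are 19 mm wide; open, the fingers measure 117 mm over their backs; the gripper's body (75 mm by 190 mm) begins 51 mm behind the grasp point.
Start: joints at [-0.946, 0.385, 0.008, 0, -1.194, -0.259], TCP at [223.574, -583.621, 222.55] pointing down, gripper open.
Joint ranges: [-3.14, 3.14], [-1.21, 2.06], [-1.07, 1.41], [-3.16, 2.05], [-2.99, -0.16], [-3.1, 3.1]. Speed limits (rad/s): [2.79, 2.79, 3.14, 3.14, 3.14, 3.14].

### API

Orientations are given as [roll, pitch, yaw] about the fixed x, y, z axes, in that order (R = Rz(yaw) Ry(pitch) Rx(roll)).
In Python, from plant import * gives the robot as it stands.
- The arm moves only by the tool play_rows, never from a script. Its argument "series" is a list of rows, each a list of 3 entries, a list of its own where there are three numbers: the shift along the tool's x, y, z in m, then the turn, a rotation vector about the tool's x, y, z in rad, then the closure, from -1 (fully open) to 1 (shut). In form: [[[dx, dy, dz], [rx, ry, rz], gripper], ...]. A call has 1 to 10 rows; each row shifts and turns the commanded pose from where the row before left it, along the tool's axes as they then stand; what a row does not reach is not made up. A row lasts 1/12 s, in which the tool goes at most 41.7 mm and 7.16 degrees, less where a joint would pass 70% of its speed; a pose out of reach is approached as far as the arm can. A call is refused whole if a number of a shift passes 0.0417 or a number of a turn 0.125, either way. A call with a gripper value outside its range is refused whole. The fingers move at their own pace and stop on an object; "squeeze" is the grip in N (left out, the last holds). Time passes only in rows, so rows that do not move let the fingers close. It gives the time, the measured TCP pose, the force, the opening and the grip force at its end, in the units of the state.
- observe(): the state, without advancing time (a new reading comes with each control period).
- get_image(name): name is "scene" or "top" or "wrist"; returns the picture (420x560x3 uint8, red, green, blue); there is no depth.
- camera_params(name): a dict with "fx", "fy", "cx", "cy" (pixels), "origin" and "attitude" of the camera in the world. Camera axes: x right, y down, z forward; pixel columns grow to the right and rows downward; lengths in mm; the calibration is good to about 2 mm. The wrist camera is an equidistant fisheye: a pixel r from the principal point sees the ray r / f radians off the axis. A picture is of the moment at which its call begins: read the wrist's pose just before it. camera_params takes no time and is no camera call; for the wrist camera it gives the pose at the moment of the call.
- finish_job(): hands the job in; it is judged then, once.
The state is a dict: "clock": time; "joints": joint angles; "qd": joint speeds; "joint_efforts": joint torques, N m; "tool_pos": TCP position; "tcp_rot": TCP orientation; "contact_force": force on the tool from outside, world axes, zero at the start; "torque": the same for the moment, N m; "finger_gap": finger opening in mm; "grip_force": force on a finger pad.
Only numpy, scipy, OpenCV 4.12 (cv2) and the standard library are available. Lean on these libraries where they do the work, as an engineer would, in place of code of your own. Each camera call takes 0.05 s, during which the arm holds its last target. There are 200 camera calls.

### The job

The loose V-topped chock is to be dry-fitted before it is glued: stand it in the open mortise of the ship model's display plinth, with its V in line with the glued one's, and press it fully home. Then work the tight chock out by rocking it from side to side along the mortise, to and fro at least twice, without lifting the plinth off the table, and finish while still holding it upright about a finger's breadth above its mortise, clear of the plinth. Leave the glue bottle, the sanding block and the cutters where they are.

Things in the scene. Friction and masses are not known exactly. Their poses are not given: they have to be found in the camera images.
- chock: Loose pale wooden keel chock, 44 mm wide (its x), 18 mm thick (its y), 70 mm tall, 45 g, standing upright on the table. Origin: centre of its underside, z up. The lowest 50 mm are a plain block: grip there, best across the 18 mm, about 44 mm above the underside. Above, a V-notch 30 mm wide, felt-lined, runs along y between two horns. Foot edges eased by 2 mm. A half turn makes no difference.
- chock_top (a point): Point on the chock's middle axis 70 mm above its underside, level with the tops of its horns.
- plinth: Ship model's display plinth: wooden board, 144 mm (its x) by 274 mm (its y), stepped edge (upper step 130 by 260 mm), 24 mm thick, loose on the table, 0.6 kg. Origin: centre of its underside, z up. A twin chock is glued in at its y = -70 mm and stands 58 mm above its top; the open mortise is at y = +70 mm. Plain brass plate on the long edge at -x.
- mortise (a point): Centre of the open mortise's mouth, level with the board's top, 24 mm above the table; axes as the plinth's. A blind slot 12 mm deep that takes the chock's foot, the 44 mm width along x. Across (y) it is 21 mm, 1.5 mm of play each side. Along x its cork-lined ends pinch the chock. When the chock is home its underside is on the slot's floor and its top level with its twin's.
- cheek_near (a joint): Springy cork lining of the mortise's end at -x, 7 mm thick: 0 empty, grows as it is pushed outward (m, up to 0.003). Empty, the slot is 42 mm long (46 mm at its sloped mouth), 2 mm too short for the chock; each end pinches it with about 8 N. Pressing home takes 10 to 20 N. Drawn straight up, the chock brings the plinth up with it.
- cheek_far (a joint): The same at +x. To free the chock, tip it 5 to 8 degrees one way and then the other in the x-z plane, raising it about 2 mm with each swing and not pulling between swings: one end slides up while the other slides down a little, and so it walks out.
- glue: Small black and blue glue bottle, 23 x 32 x 83 mm, standing upright, leave alone; origin at the centre of its underside.
- sanding: Purple sanding block, 34 x 64 x 10 mm, lying flat, leave alone; origin at the centre of its underside.
- cutters: Side cutters with red handles, 42 x 110 x 13 mm, lying flat, leave alone; origin at the centre of the underside.
Mind the look-alikes: they are no part of the job. There is more than one size of the chock; the job needs the larger.

How it is judged:
By the outcome, as a careful person would: the job done as asked, in the order asked, and still so for the second after the job is handed in, while the arm keeps its last pose, push and grip.
It also fails if it takes over 51 s, if anything falls off the work surface, if the arm or the gripper's body presses on something with over 40 N, if the wrist force passes 120 N, or if a joint passes its speed limit or range.

## Working session

There is one attempt and no reset: what is moved stays moved. The work goes in short steps, Python scripts to look and compute and a tool call to move; the robot and the scene stay as the last step left them, time stands still between calls to the robot, and variables do not carry over. Pictures are saved under pics/ and viewed, at most 10 in all, crops included, and the job is handed in when it is done.

Besides the shell and the picture viewer there is one more tool, called after "Call:" by a JSON object that holds its "method" and its "body". play_rows: Moves the arm, as the interface text tells. Its arguments: {"type":"object","properties":{"series":{"type":"array"},"squeeze":{"type":"number"}},"required":["series"]}

```bash
mkdir -p pics
cat > h.py <<'E'
from plant import *
import numpy as np, cv2
from scipy.spatial.transform import Rotation as R
E
python3 - <<'E'
from h import *
print(observe())
for n in ["scene","top"]:
    im=get_image(n); cv2.imwrite(f"pics/{n}0.png",im[:,:,::-1]); print(n,camera_params(n))
E
```

```text
{'clock': 0.0, 'joints': array([-9.46428531e-01,  3.85569991e-01,  6.65971621e-03, -5.13965248e-04,
       -1.19401529e+00, -2.58584009e-01]), 'qd': array([-0.00012618,  0.00023591, -0.00098934,  0.00036474, -0.00033   ,
       -0.00032151]), 'joint_efforts': array([ 1.76460399e-03, -3.90666139e+01,  1.87415707e+01,  4.21989977e+00,
        1.11499254e-02, -2.04937055e-04]), 'tool_pos': array([ 223.35217644, -583.09192034,  221.46254394]), 'tcp_rot': array([ 3.13941206e+00, -8.28486619e-05, -2.77599839e+00]), 'contact_force': array([-0.38101822, -0.61808331,  0.53806747]), 'torque': array([-0.07132247, -0.04082242, -0.02233582]), 'grip_force': 0.0, 'finger_gap': 86.98406081310064}
scene {'fx': 546.5028391070355, 'fy': 546.5028391070355, 'cx': 272.3563710306453, 'cy': 211.14097405585727, 'origin': array([-398.88389537,  685.87237811,  884.64540043]), 'attitude': array([-2.22044011, -0.01009875, -2.11883138])}
top {'fx': 389.89634052171596, 'fy': 389.89634052171596, 'cx': 277.16325735181834, 'cy': 202.17070894224582, 'origin': array([ 406.10662623,  118.17637115, 1224.33575584]), 'attitude': array([-3.07569587,  0.02621639, -1.58490944])}
```

View pics/scene0.png

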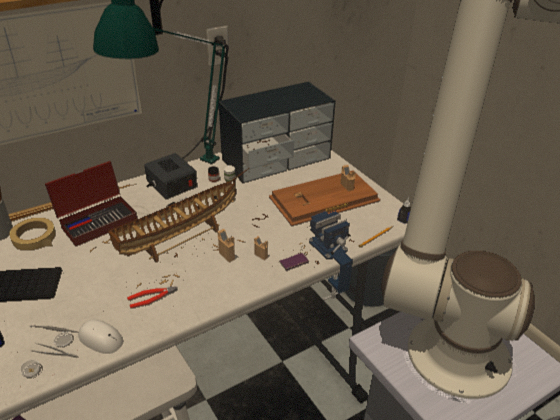

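View pics/top0.png

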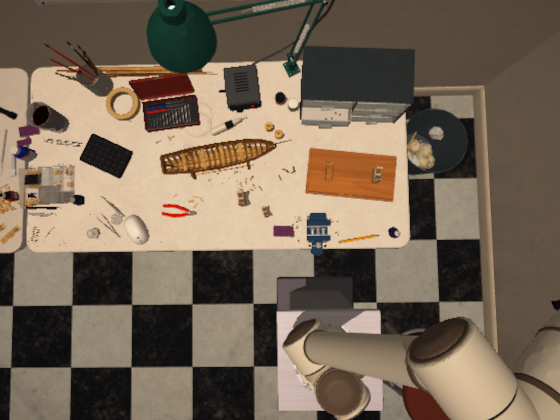

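The scene picture shows the large chock at about (227,245), the small look-alike at (261,247) and the plinth at (325,197). In the top picture they are at about (243,198), (266,211) and (351,174), with the open mortise at (329,171) and the twin at (377,174). I'll enlarge both.

Run:
```python
import cv2,numpy as np
t=cv2.imread('pics/top0.png')[140:220,230:405]; s=cv2.imread('pics/scene0.png')[155:265,210:390]
t=cv2.resize(t,None,fx=4.4,fy=4.4,interpolation=cv2.INTER_CUBIC)
s=cv2.resize(s,None,fx=4.4,fy=4.4,interpolation=cv2.INTER_CUBIC)
cv2.imwrite('pics/tc.png',t);cv2.imwrite('pics/sc.png',s)
```

```text
(no output)
```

View pics/tc.png

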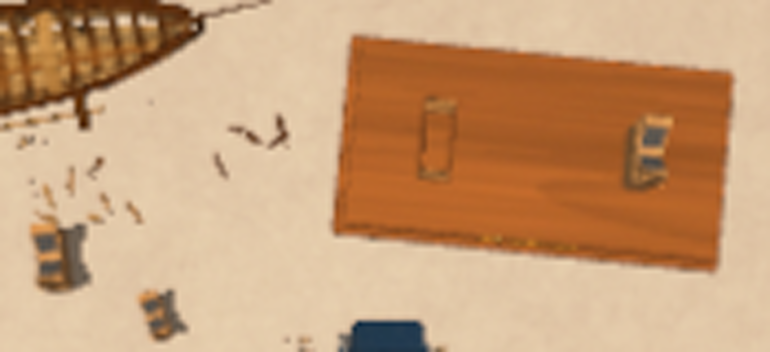

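View pics/sc.png

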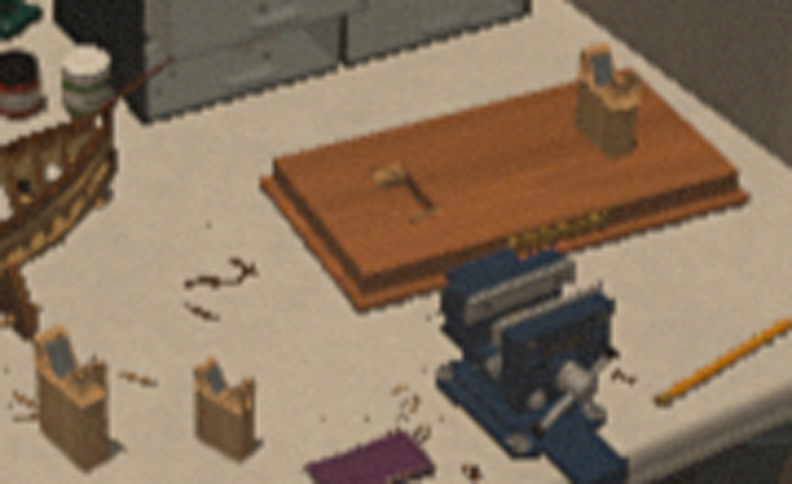

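The crops show: the mortise mouth centred at top-crop (437,139), plinth corners at (353,36), (733,72), (717,271) and (333,235), the twin's top at (652,150), and the loose chock's top at about (48,256), with its foot corner in the scene crop at (88,470). The brass plate faces the robot.

```bash
cat >> h.py <<'E'
def cam(name): return camera_params(name)
def hit(c,uv,z,fish=False):
    uv=np.atleast_2d(np.array(uv,float)); d=(uv-[c['cx'],c['cy']])/[c['fx'],c['fy']]
    if fish:
        r=np.linalg.norm(d,axis=1,keepdims=True); d=np.c_[d*np.sin(r)/np.maximum(r,1e-9),np.cos(r)]
    else: d=np.c_[d,np.ones(len(d))]
    d=d@R.from_euler('xyz',c['attitude']).as_matrix().T
    o=np.array(c['origin']); return o+d*((z-o[2])/d[:,2])[:,None]
E
python3 - <<'E'
from h import *
np.set_printoptions(precision=1,suppress=True)
T=lambda p:np.array(p)/4.4+[230,140]-0.4
S=lambda p:np.array(p)/4.4+[210,155]-0.4
ct,cs=cam('top'),cam('scene')
print('plinth z~10',hit(ct,T([(353,36),(733,72),(717,271),(333,235)]),10))
print('mort',hit(ct,T([(437,139),(440,98),(434,181)]),24),'twin',hit(ct,T([(652,150),(657,122),(646,178)]),82))
print('chock',hit(ct,T([(48,256),(46,228),(52,284)]),70))
print('S chock top horns', hit(cs,S([(52,333),(92,368)]),70),'foot',hit(cs,S([(88,470),(43,425),(110,455)]),0))
print('S mort',hit(cs,S([(405,195),(390,172),(424,216)]),24),'plinth top',hit(cs,S([(275,160),(367,277),(737,178)]),24))
E
```

```text
plinth z~10 [[ 656.5   43.7   10. ]
 [ 625.4 -224.8   10. ]
 [ 484.1 -208.8   10. ]
 [ 514.    60.7   10. ]]
mort [[579.2 -12.9  24. ]
 [608.3 -15.6  24. ]
 [549.6 -10.1  24. ]] twin [[ 560.9 -149.1   82. ]
 [ 579.7 -153.    82. ]
 [ 542.2 -144.6   82. ]]
chock [[497.6 256.3  70. ]
 [516.6 257.6  70. ]
 [478.5 253.8  70. ]]
S chock top horns [[509.8 262.   70. ]
 [473.2 257.2  70. ]] foot [[473.3 262.4  -0. ]
 [518.6 266.7   0. ]
 [477.9 246.5   0. ]]
S mort [[569.9  -7.8  24. ]
 [594.8 -13.3  24. ]
 [546.1  -5.6  24. ]] plinth top [[ 641.9   41.2   24. ]
 [ 513.5   56.7   24. ]
 [ 480.3 -194.5   24. ]]
```

Call:
{"method": "play_rows", "body": {"series": [[[0,0,0],[0,0,0.097],-1],[[0,0,0],[0,0,0.097],-1],[[0,0,0],[0,0,0.096],-1],[[-0.0153,0.0371,0.001],[0,0,0],-1],[[-0.0153,0.0371,0.001],[0,0,0],-1],[[-0.0153,0.0371,0.001],[0,0,0],-1],[[-0.0153,0.0371,0.001],[0,0,0],-1],[[-0.0153,0.0371,0.001],[0,0,0],-1],[[-0.0153,0.0371,0.001],[0,0,0],-1],[[-0.0153,0.0371,0.001],[0,0,0],-1]]}}

```text
clock: 0.93
tool_pos: [310.5, -314.7, 215.2]
tcp_rot: [3.141, -0.0, -3.066]
contact_force: [2.0, 0.5, 0.8]
finger_gap: 87.2
grip_force: 0.0
```

Call:
{"method": "play_rows", "body": {"series": [[[-0.0153,0.0371,0.001],[0,0,0],-1],[[-0.0153,0.0371,0.001],[0,0,0],-1],[[-0.0153,0.0371,0.001],[0,0,0],-1],[[-0.0153,0.0371,0.001],[0,0,0],-1],[[-0.0153,0.0371,0.001],[0,0,0],-1],[[-0.0153,0.0371,0.001],[0,0,0],-1],[[-0.0153,0.0371,0.001],[0,0,0],-1],[[-0.0153,0.0371,0.001],[0,0,0],-1],[[-0.0153,0.0371,0.001],[0,0,0],-1],[[-0.0153,0.0371,0.001],[0,0,0],-1]]}}

```text
clock: 1.77
tool_pos: [434.9, 67.0, 205.5]
tcp_rot: [3.142, -0.0, -3.065]
contact_force: [0.1, -0.1, -0.0]
finger_gap: 87.1
grip_force: 0.0
```

Call:
{"method": "play_rows", "body": {"series": [[[-0.0153,0.0371,0.001],[0,0,0],-1],[[-0.0153,0.0371,0.001],[0,0,0],-1],[[-0.0153,0.0371,0.001],[0,0,0],-1],[[-0.0153,0.0371,0.001],[0,0,0],-1],[[-0.0153,0.0371,0.001],[0,0,0],-1],[[0,0,0],[0,0,0],-1],[[0,0,0],[0,0,0],-1]]}}

```text
clock: 2.35
tool_pos: [497.2, 257.4, 199.1]
tcp_rot: [-3.14, -0.002, -3.064]
contact_force: [-0.2, -0.1, 0.1]
finger_gap: 87.4
grip_force: 0.0
```

Run:
```python
from h import *
o=observe();c=cam('wrist');im=get_image('wrist');cv2.imwrite('pics/w1.png',im[:,:,::-1])
import pickle;pickle.dump(c,open('w1.pkl','wb'))
print(o['tool_pos'],o['tcp_rot'],c)
```

```text
[497.24543765 257.37274454 199.0840133 ] [-3.14030751e+00 -2.06438120e-03 -3.06361790e+00] {'fx': 325.19226210127806, 'fy': 325.19226210127806, 'cx': 276.37516014957157, 'cy': 213.2120776321793, 'origin': array([429.33014205, 252.32227943, 361.70597086]), 'attitude': array([2.88967083e+00, 1.17039267e-03, 1.64822716e+00])}
```

View pics/w1.png

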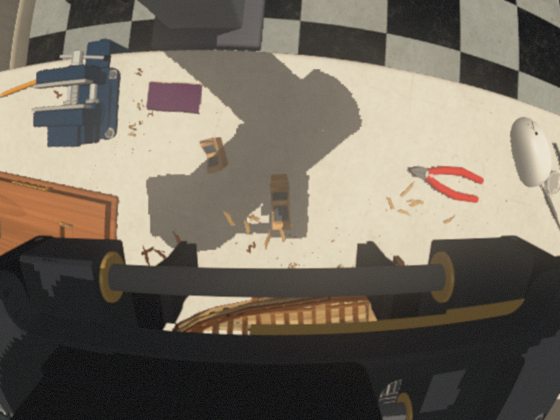

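The wrist picture shows the chock upright at about (280,205), the small look-alike at (212,153) and the plinth at the lower left. I'll enlarge the chock.

Run:
```python
import cv2
t=cv2.imread('pics/w1.png')[165:245,230:330]
cv2.imwrite('pics/w1c.png',cv2.resize(t,None,fx=7,fy=7,interpolation=cv2.INTER_CUBIC))
```

```text
(no output)
```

View pics/w1c.png

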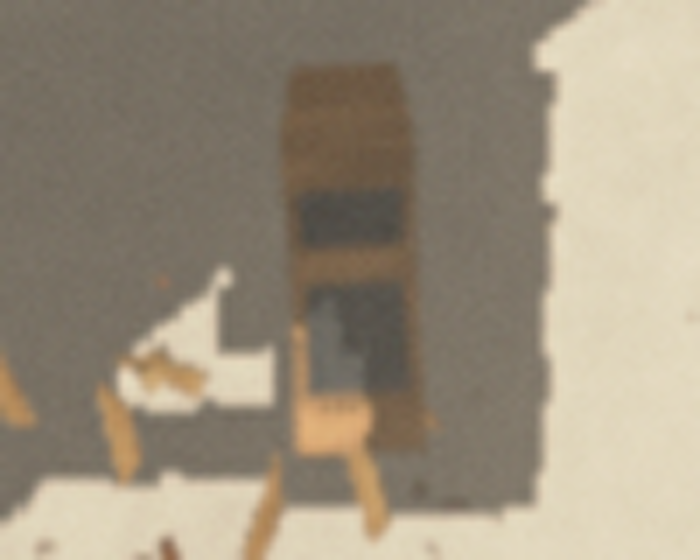

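The crop shows the foot's near edge from (290,65) to (398,65) and the top's far edge from (297,452) to (425,446), with the near horn's top at v of about 165–190.

Run:
```python
from h import *
import pickle
np.set_printoptions(precision=1,suppress=True)
c=pickle.load(open('w1.pkl','rb'))
W=lambda p:(np.array(p)+.5)/7+[230,165]-.5
f=hit(c,W([(290,65),(398,65)]),0,True); b=hit(c,W([(297,452),(425,446),(285,115),(411,115),(290,188),(412,188)]),70,True)
print(f,b)
n=cv2.imread('pics/w1.png')
w=lambda p:hit(c,p,24,True)
print(w([(117,198),(0,176)]))
```

```text
[[477.3 249.6   0. ]
 [476.  266.8   0. ]] [[519.9 254.9  70. ]
 [517.8 271.9  70. ]
 [474.6 250.   70. ]
 [473.3 266.2  70. ]
 [484.1 251.3  70. ]
 [482.9 267.2  70. ]]
[[ 512.2   73.9   24. ]
 [ 492.6 -129.    24. ]]
```

Call:
{"method": "play_rows", "body": {"series": [[[0,0.0033,0],[0,0,-0.037],-1],[[0,0,0.035],[0,0,0],-1],[[0,0,0.035],[0,0,0],-1],[[0,0,0.035],[0,0,0],-1],[[0,0,0.034],[0,0,0],-1],[[0,0,0.025],[0,0,0],-1],[[0,0,0.01],[0,0,0],-1],[[0,0,0],[0,0,0],-1]]}}

```text
clock: 3.07
tool_pos: [495.7, 256.7, 24.5]
tcp_rot: [-3.138, -0.005, -3.03]
contact_force: [0.0, -0.5, 0.7]
finger_gap: 87.2
grip_force: 0.0
```

Call:
{"method": "play_rows", "body": {"series": [[[0,0,0],[0,0,0],1],[[0,0,0],[0,0,0],1],[[0,0,0],[0,0,0],1],[[0,0,0],[0,0,0],1],[[0,0,0],[0,0,0],1],[[0,0,0],[0,0,0],1],[[0,0,0],[0,0,0],1],[[0,0,0],[0,0,0],1]], "squeeze": 50}}

```text
clock: 3.73
tool_pos: [497.2, 259.1, 26.7]
tcp_rot: [3.141, 0.0, -3.029]
contact_force: [0.4, -0.1, -0.8]
finger_gap: 41.4
grip_force: 0.0
```

Call:
{"method": "play_rows", "body": {"series": [[[0,0,0],[0,0,0],1],[[0,0,0],[0,0,0],1],[[0,0,0],[0,0,0],1],[[0,0,0],[0,0,0],1],[[0,0,0],[0,0,0],1],[[0,0,0],[0,0,0],1],[[0,0,0],[0,0,0],1]]}}

```text
clock: 4.32
tool_pos: [497.1, 259.0, 26.5]
tcp_rot: [-3.142, -0.0, -3.029]
contact_force: [-0.7, -0.4, 0.7]
finger_gap: 17.7
grip_force: 50.0
```

Run:
```python
from h import *
o=observe();print(o)
```

```text
{'clock': 4.3167, 'joints': array([ 7.69367806e-01,  4.94781458e-01, -3.84140239e-01, -1.05837222e-05,
       -6.91995816e-01, -2.22739146e+00]), 'qd': array([-0.0006084 ,  0.00038008, -0.00033744,  0.00072625, -0.00050572,
       -0.00059066]), 'joint_efforts': array([-2.20049790e-02, -3.85547590e+01,  1.27825177e+01,  2.84833744e+00,
       -1.15820006e-01, -1.26854287e-03]), 'tool_pos': array([497.13752492, 258.99792501,  26.48220461]), 'tcp_rot': array([-3.14152403e+00, -1.00110025e-04, -3.02882813e+00]), 'contact_force': array([-0.6759501 , -0.36361137,  0.65811276]), 'torque': array([-0.01320704,  0.00818452,  0.01438613]), 'grip_force': 49.99984888359904, 'finger_gap': 17.732040093712314}
```

Call:
{"method": "play_rows", "body": {"series": [[[0,0,-0.02],[0,0,0],1],[[0,0,-0.032],[0,0,0.057],1],[[0,0,-0.032],[0,0,0.057],1],[[0,0,0],[0,0,0.057],1],[[0,0,0],[0,0,0.057],1]]}}

```text
clock: 4.73
tool_pos: [498.2, 260.0, 113.1]
tcp_rot: [3.138, 0.003, 3.024]
contact_force: [0.1, -0.1, -0.7]
finger_gap: 17.9
grip_force: 50.0
```

Call:
{"method": "play_rows", "body": {"series": [[[-0.012,-0.02,0],[0,0,0],1],[[-0.018,-0.031,0],[0,0,0],1],[[-0.018,-0.031,0],[0,0,0],1],[[-0.018,-0.031,0],[0,0,0],1],[[-0.018,-0.031,0],[0,0,0],1],[[-0.018,-0.031,0],[0,0,0],1],[[-0.009,-0.015,0],[0,0,0],1],[[0,0,0],[0,0,0],1],[[0,0,0],[0,0,0],1]]}}

```text
clock: 5.48
tool_pos: [585.5, 56.4, 110.1]
tcp_rot: [-3.141, -0.001, 3.024]
contact_force: [-0.5, 0.5, -0.5]
finger_gap: 17.6
grip_force: 50.0
```

Run:
```python
from h import *
import pickle
o=observe();c=cam('wrist');im=get_image('wrist');cv2.imwrite('pics/w2.png',im[:,:,::-1])
pickle.dump(c,open('w2.pkl','wb'))
print(o['tool_pos'],o['tcp_rot'],o['contact_force'],o['finger_gap'])
cv2.imwrite('pics/w2c.png',cv2.resize(im[120:270,130:330,::-1],None,fx=4,fy=4,interpolation=cv2.INTER_CUBIC))
```

```text
[585.48248337  56.44927651 110.14625487] [-3.14147177e+00 -7.52000021e-04  3.02387636e+00] [-0.50495367  0.49941125 -0.46982931] 17.61378124859535
```

View pics/w2c.png

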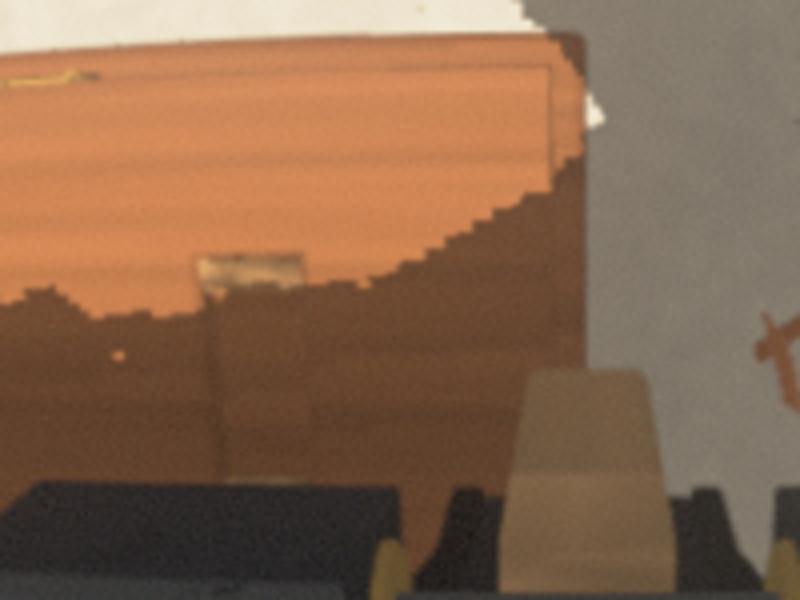

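The crop shows the mortise's near end at (197,256)–(304,256), its right edge running from (304,256) towards (312,480), the upper step's corner at (549,66), and the held chock's near foot edge at (528,371)–(645,371).

Run:
```python
from h import *
import pickle
np.set_printoptions(precision=1,suppress=True)
c=pickle.load(open('w2.pkl','rb'))
W=lambda p:(np.array(p)+.5)/4+[130,120]-.5
print('mort',hit(c,W([(197,256),(304,256),(312,478)]),24,True))
print('corner',hit(c,W([(549,66),(0,98)]),24,True))
print('low edge',hit(c,W([(583,36),(584,360)]),12,True))
print('foot',hit(c,W([(530,371),(647,371)]),110.1-26.5,True))
```

```text
mort [[548.2 -17.4  24. ]
 [551.1   4.6  24. ]
 [596.7  -1.7  24. ]]
corner [[520.8  56.9  24. ]
 [509.8 -54.8  24. ]]
low edge [[515.7  64.   12. ]
 [581.5  56.3  12. ]]
foot [[564.7  50.4  83.6]
 [566.8  67.8  83.6]]
```

Call:
{"method": "play_rows", "body": {"series": [[[0,-0.02,0],[0,0,0],1],[[0.0005,-0.027,0],[0,0,0],1],[[0,-0.015,0],[0,0,0],1],[[0,-0.005,0.01],[0,0,0],1],[[0,0,0.02],[0,0,0],1],[[0,0,0.015],[0,0,0],1],[[0,0,0.008],[0,0,0],1],[[0,0,0],[0,0,0],1],[[0,0,0],[0,0,0],1]]}}

```text
clock: 6.28
tool_pos: [577.4, -8.4, 57.3]
tcp_rot: [-3.141, -0.001, 3.028]
contact_force: [0.6, 0.1, -0.3]
finger_gap: 17.5
grip_force: 50.0
```

Run:
```python
from h import *
import pickle
o=observe();c=cam('wrist');im=get_image('wrist');cv2.imwrite('pics/w3.png',im[:,:,::-1])
pickle.dump(c,open('w3.pkl','wb'))
print(o['tool_pos'],o['tcp_rot'],o['contact_force'],o['finger_gap'])
cv2.imwrite('pics/w3c.png',cv2.resize(im[150:270,200:360,::-1],None,fx=5,fy=5,interpolation=cv2.INTER_CUBIC))
```

```text
[577.43382569  -8.37584584  57.28856129] [-3.14113792e+00 -5.32099060e-04  3.02759139e+00] [ 0.59858224  0.12235861 -0.32709417] 17.533989268510467
```

View pics/w3c.png

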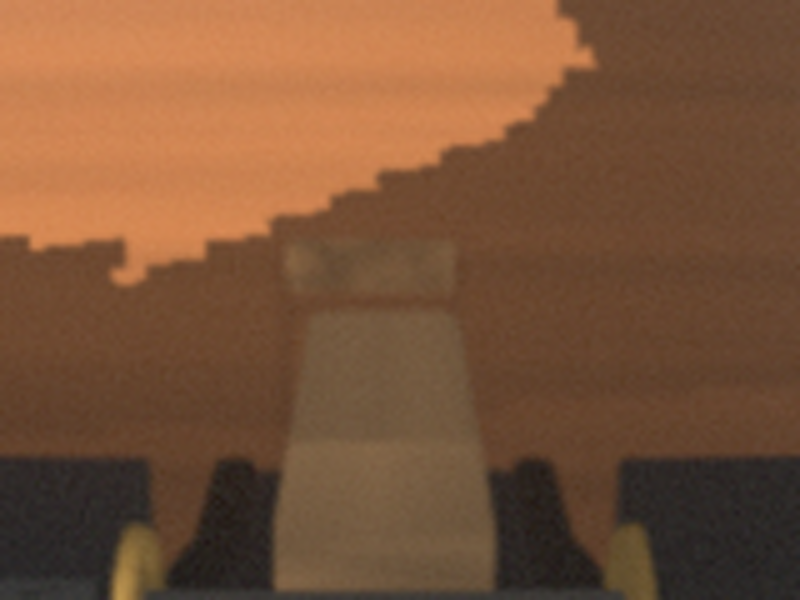

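The chock's foot edge at (308–457,312) hangs just in front of the near cork, which spans (285–456,240) and ends at v of about 297. The chock sits slightly right (+y) of the mortise's centre.

Run:
```python
from h import *
import pickle
np.set_printoptions(precision=1,suppress=True)
c=pickle.load(open('w3.pkl','rb'))
W=lambda p:(np.array(p)+.5)/5+[200,150]-.5
print('cork',hit(c,W([(284,240),(457,240),(292,298),(457,298)]),24,True))
print('foot',hit(c,W([(308,311),(457,311)]),57.3-26.5,True))
```

```text
cork [[548.6 -17.4  24. ]
 [551.1   3.8  24. ]
 [556.  -17.4  24. ]
 [558.4   3.   24. ]]
foot [[556.2 -15.1  30.8]
 [558.3   2.7  30.8]]
```

Call:
{"method": "play_rows", "body": {"series": [[[0.0006,-0.0014,0],[0,0,0],1],[[0,0,0.003],[0,0,0],1],[[0,0,0.003],[0,0,0],1],[[0,0,0.002],[0,0,0],1],[[0,0,0.001],[0,0,0],1],[[0,0,0],[0,0,0],1]]}}

```text
clock: 6.83
tool_pos: [576.4, -10.4, 48.2]
tcp_rot: [-3.141, -0.001, 3.026]
contact_force: [0.3, 0.5, -0.6]
finger_gap: 17.6
grip_force: 50.0
```

Call:
{"method": "play_rows", "body": {"series": [[[0,0,0.001],[0,0,0],1],[[0,0,0.001],[0,0,0],1],[[0,0,0],[0,0,0],1]]}}

```text
clock: 7.08
tool_pos: [576.5, -10.4, 46.4]
tcp_rot: [-3.141, -0.0, 3.026]
contact_force: [0.1, 0.2, 0.2]
finger_gap: 17.6
grip_force: 50.0
```

Call:
{"method": "play_rows", "body": {"series": [[[0,0,0.001],[0,0,0],1],[[0,0,0.001],[0,0,0],1],[[0,0,0.001],[0,0,0],1],[[0,0,0],[0,0,0],1]]}}

```text
clock: 7.42
tool_pos: [577.1, -10.2, 43.6]
tcp_rot: [3.141, 0.001, 3.027]
contact_force: [0.4, -0.6, -0.9]
finger_gap: 17.8
grip_force: 50.0
```

Call:
{"method": "play_rows", "body": {"series": [[[0,0,0.001],[0,0,0],1],[[0,0,0.001],[0,0,0],1],[[0,0,0.001],[0,0,0],1],[[0,0,0],[0,0,0],1]]}}

```text
clock: 7.75
tool_pos: [577.3, -10.3, 42.7]
tcp_rot: [-3.141, 0.002, 3.027]
contact_force: [-2.6, 0.8, 9.9]
finger_gap: 17.8
grip_force: 50.0
```

Call:
{"method": "play_rows", "body": {"series": [[[0,0,0.001],[0,0,0],1],[[0,0,0.001],[0,0,0],1],[[0,0,0],[0,0,0],1]]}}

```text
clock: 8.0
tool_pos: [577.7, -10.3, 41.3]
tcp_rot: [-3.141, 0.003, 3.028]
contact_force: [-3.5, -0.3, 12.8]
finger_gap: 18.2
grip_force: 50.0
```

Call:
{"method": "play_rows", "body": {"series": [[[0,0,0.001],[0,0,0],1],[[0,0,0.001],[0,0,0],1],[[0,0,0],[0,0,0],1]]}}

```text
clock: 8.25
tool_pos: [577.4, -10.2, 38.4]
tcp_rot: [3.142, 0.002, 3.027]
contact_force: [-2.4, 1.3, 10.7]
finger_gap: 17.9
grip_force: 50.0
```

Call:
{"method": "play_rows", "body": {"series": [[[0,0,0.001],[0,0,0],1],[[0,0,0.001],[0,0,0],1],[[0,0,0],[0,0,0],1]]}}

```text
clock: 8.5
tool_pos: [577.4, -10.2, 38.3]
tcp_rot: [-3.141, 0.002, 3.028]
contact_force: [-6.2, 0.4, 21.5]
finger_gap: 17.7
grip_force: 50.0
```

Call:
{"method": "play_rows", "body": {"series": [[[0,0,0.001],[0,0,0],1],[[0,0,0.001],[0,0,0],1],[[0,0,0],[0,0,0],1]]}}

```text
clock: 8.75
tool_pos: [577.4, -10.2, 38.2]
tcp_rot: [-3.141, 0.003, 3.029]
contact_force: [-11.1, 2.1, 32.3]
finger_gap: 17.5
grip_force: 50.0
```

Call:
{"method": "play_rows", "body": {"series": [[[0,0,-0.002],[0,0,0],1],[[0,0,-0.002],[0,0,0],1],[[0,0,-0.0015],[0,0,0],1],[[0,0,0],[0,0,0],1]]}}

```text
clock: 9.08
tool_pos: [576.9, -10.2, 38.4]
tcp_rot: [3.141, 0.001, 3.027]
contact_force: [-1.4, 1.1, 5.8]
finger_gap: 17.8
grip_force: 50.0
```

Call:
{"method": "play_rows", "body": {"series": [[[-0.00045,0,-0.0006],[0,0.023,0],1],[[-0.00045,0,-0.0006],[0,0.023,0],1],[[-0.00045,0,-0.0006],[0,0.023,0],1],[[-0.00045,0,-0.0006],[0,0.023,0],1],[[-0.00045,0,-0.0006],[0,0.023,0],1],[[0,0,0],[0,0,0],1]]}}

```text
clock: 9.58
tool_pos: [579.8, -10.6, 40.7]
tcp_rot: [-3.141, -0.116, 3.026]
contact_force: [-0.4, 1.2, 5.1]
finger_gap: 17.4
grip_force: 50.0
```

Call:
{"method": "play_rows", "body": {"series": [[[0.00057,0,-0.0004],[0,-0.0285,0],1],[[0.00057,0,-0.0004],[0,-0.0285,0],1],[[0.00057,0,-0.0004],[0,-0.0285,0],1],[[0.00057,0,-0.0004],[0,-0.0285,0],1],[[0.00057,0,-0.0004],[0,-0.0285,0],1],[[0.00057,0,-0.0004],[0,-0.0285,0],1],[[0.00057,0,-0.0004],[0,-0.0285,0],1],[[0.00057,0,-0.0004],[0,-0.0285,0],1],[[0,0,0],[0,0,0],1]]}}

```text
clock: 10.33
tool_pos: [574.5, -9.8, 44.4]
tcp_rot: [3.141, 0.116, 3.028]
contact_force: [1.9, -0.8, 0.1]
finger_gap: 17.8
grip_force: 50.0
```

Run:
```python
from h import *
o=observe();print(o['contact_force'],o['torque'])
im=get_image('scene');cv2.imwrite('pics/s4c.png',cv2.resize(im[150:260,240:400,::-1],None,fx=5,fy=5,interpolation=cv2.INTER_CUBIC))
```

```text
[ 1.87916692 -0.82447946  0.11006809] [-0.12387517 -0.56970901  0.01420712]
```

View pics/s4c.png

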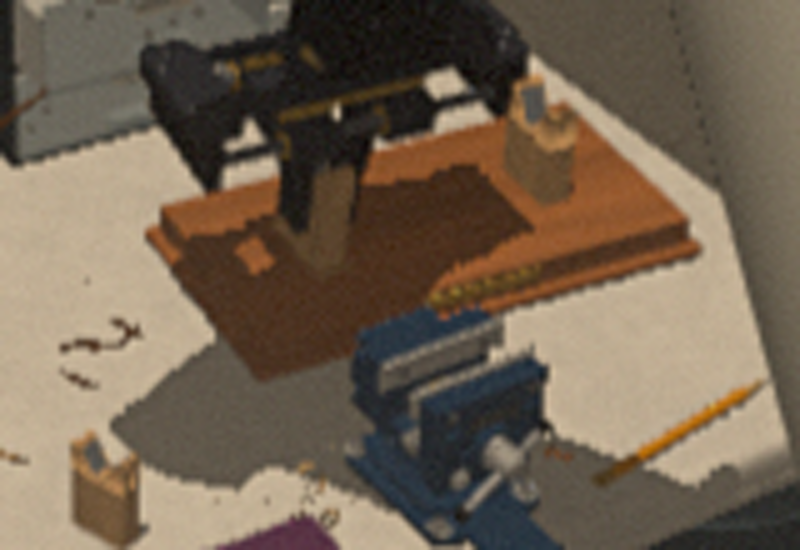

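The scene crop shows the chock tipped and still in its slot at about (325,240), with the plinth flat on the table. I'll keep rocking with little raise.

Call:
{"method": "play_rows", "body": {"series": [[[-0.00057,0,0],[0,0.029,0],1],[[-0.00057,0,0],[0,0.029,0],1],[[-0.00057,0,0],[0,0.029,0],1],[[-0.00057,0,0],[0,0.029,0],1],[[-0.00057,0,0],[0,0.029,0],1],[[-0.00057,0,0],[0,0.029,0],1],[[-0.00057,0,0],[0,0.029,0],1],[[-0.00057,0,0],[0,0.029,0],1],[[0,0,0],[0,0,0],1]]}}

```text
clock: 11.13
tool_pos: [577.9, -10.8, 42.9]
tcp_rot: [-3.141, -0.125, 3.025]
contact_force: [-1.1, 1.5, 1.7]
finger_gap: 17.8
grip_force: 50.0
```

Run:
```python
from h import *
o=observe();print(o['contact_force'],o['torque'])
```

```text
[-1.11092987  1.50857137  1.68977949] [ 0.09849811  0.35003364 -0.02293351]
```

Call:
{"method": "play_rows", "body": {"series": [[[0.00057,0,-0.0001],[0,-0.03,0],1],[[0.00057,0,-0.0001],[0,-0.03,0],1],[[0.00057,0,-0.0001],[0,-0.03,0],1],[[0.00057,0,-0.0001],[0,-0.03,0],1],[[0.00057,0,-0.0001],[0,-0.03,0],1],[[0.00057,0,-0.0001],[0,-0.03,0],1],[[0.00057,0,-0.0001],[0,-0.03,0],1],[[0.00057,0,-0.0001],[0,-0.03,0],1],[[0,0,0],[0,0,0],1]]}}

```text
clock: 11.88
tool_pos: [573.4, -10.0, 44.9]
tcp_rot: [3.141, 0.121, 3.027]
contact_force: [0.1, 1.1, 0.3]
finger_gap: 17.8
grip_force: 50.0
```

Call:
{"method": "play_rows", "body": {"series": [[[-0.00057,0,-0.0002],[0,0.03,0],1],[[-0.00057,0,-0.0002],[0,0.03,0],1],[[-0.00057,0,-0.0002],[0,0.03,0],1],[[-0.00057,0,-0.0002],[0,0.03,0],1],[[-0.00057,0,-0.0002],[0,0.03,0],1],[[-0.00057,0,-0.0002],[0,0.03,0],1],[[-0.00057,0,-0.0002],[0,0.03,0],1],[[-0.00057,0,-0.0002],[0,0.03,0],1],[[0,0,0],[0,0,0],1]]}}

```text
clock: 12.63
tool_pos: [578.4, -10.6, 46.2]
tcp_rot: [-3.141, -0.124, 3.026]
contact_force: [-3.3, 0.8, 3.3]
finger_gap: 17.9
grip_force: 50.0
```

Run:
```python
from h import *
o=observe();print(o['contact_force'],o['torque'])
```

```text
[-3.31092453  0.7782641   3.28631995] [0.22924026 0.63736624 0.00278811]
```

Call:
{"method": "play_rows", "body": {"series": [[[0.00057,0,-0.0003],[0,-0.03,0],1],[[0.00057,0,-0.0003],[0,-0.03,0],1],[[0.00057,0,-0.0003],[0,-0.03,0],1],[[0.00057,0,-0.0003],[0,-0.03,0],1],[[0.00057,0,-0.0003],[0,-0.03,0],1],[[0.00057,0,-0.0003],[0,-0.03,0],1],[[0.00057,0,-0.0003],[0,-0.03,0],1],[[0.00057,0,-0.0003],[0,-0.03,0],1],[[0,0,0],[0,0,0],1]]}}

```text
clock: 13.38
tool_pos: [572.3, -10.3, 48.6]
tcp_rot: [-3.141, 0.119, 3.027]
contact_force: [-0.2, 0.5, -0.8]
finger_gap: 17.7
grip_force: 50.0
```

Call:
{"method": "play_rows", "body": {"series": [[[-0.0006,0,-0.0005],[0,0.029,0],1],[[-0.0006,0,-0.0005],[0,0.029,0],1],[[-0.0006,0,-0.0005],[0,0.029,0],1],[[-0.0006,0,-0.0005],[0,0.029,0],1],[[0,0,0],[0,0,0],1]]}}

```text
clock: 13.8
tool_pos: [578.6, -10.1, 51.5]
tcp_rot: [3.141, 0.006, 3.026]
contact_force: [0.5, -0.3, 0.3]
finger_gap: 17.7
grip_force: 50.0
```

Call:
{"method": "play_rows", "body": {"series": [[[0.0005,0,-0.004],[0,0.006,0],1],[[0.0005,0,-0.006],[0,0,0],1],[[0,0,-0.005],[0,0,0],1],[[0,0,0],[0,0,0],1],[[0,0,0],[0,0,0],1],[[0,0,0],[0,0,0],1]]}}

```text
clock: 14.3
tool_pos: [575.5, -10.1, 66.6]
tcp_rot: [3.141, -0.001, 3.026]
contact_force: [-0.2, 0.5, -1.0]
finger_gap: 17.7
grip_force: 50.0
```

Run:
```python
from h import *
o=observe();print(o['tool_pos'],o['tcp_rot'],o['contact_force'],o['torque'])
a=get_image('scene')[155:235,250:400,::-1]; b=get_image('wrist')[150:270,170:395,::-1]
cv2.imwrite('pics/f.png',np.vstack([cv2.resize(a,(600,320),interpolation=2),cv2.resize(b,(600,275),interpolation=2)]))
```

```text
[575.47972381 -10.14010915  66.61603182] [ 3.14139975e+00 -8.34038292e-04  3.02647275e+00] [-0.18132964  0.48648837 -1.02687879] [-0.01909111 -0.03094857  0.00795122]
```

View pics/f.png

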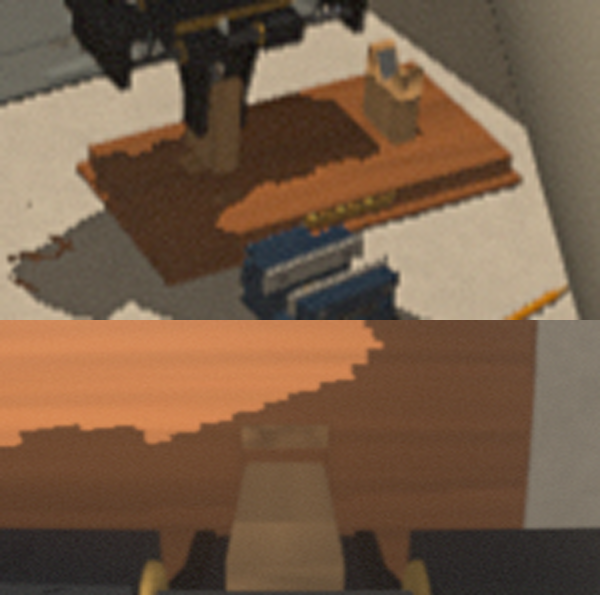

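The chock is upright in the grip and clear of the mortise at about (225,150) in the scene half. The cork shows at (285,437) in the wrist half, and the plinth is flat.

```bash
python3 -c "
from plant import *
print(finish_job())"
```

```text
the job is handed in; nothing more can be done
None
```

I pressed the larger chock fully home (hard stop at 32 N), rocked it out over five part-to-full swings with the plinth flat whenever I looked, and handed the job in with it held upright about 16 mm above its mortise at 14.3 s; the verdict was not shown.

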